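# Seat the filter holder's bayonet collar

## Robot

A 6-joint arm with a two-finger parallel gripper is mounted at the origin on a cart in front of the work surface, level with it; the furniture and walls round the work are solid. World frame = base frame: x ahead of the robot, y to its left, z up, the work surface at z = 0. Lengths are in m, angles in rad, forces in N, time in s.
With the tool pointing down it reaches from about 0.35 to 0.975 m from the base axis. Payload 4.9 kg.
Tool frame: the origin (TCP) lies at the very end of the fingers, on their centre line; the grasp point (between the pads) lies 19 mm behind it (arm.grasp_offset is the z of the grasp point in the tool frame, in m); z points along the fingers, y is the line along which they close (so a half turn about z gives the same grasp; the last joint's range is limited). The gripper opens to 85 mm and grips with 20 to 120 N. Pads are 22 mm wide; open, the fingers measure 114 mm over their backs; the gripper's body (76 mm by 85 mm) begins 54 mm behind the grasp point. The pads swing forward as they close: fully open they stand 13 mm farther back than shut.
Start: joints at [-1.238, 0.053, 1.613, -0, 1.476, -0.119], TCP at [0.273, -0.562, 0.231] pointing down, gripper open.
Joint ranges: [-3.01, 3.01], [-1.01, 2.22], [0.06, 2.58], [-1.02, 4.17], [0.09, 2.62], [-3.14, 3.14]. Speed limits (rad/s): [2.57, 2.57, 3.14, 3.14, 3.14, 3.14].

## Interface

Orientations are given as a unit quaternion [w, x, y, z].
In Python, from cell import arm, cams gives the robot as it stands.
- The arm moves only by the tool drive_tool, never from a script. Its argument "plan" is one flat list of numbers, 7 for each row, row after row: the shift along the world's x, y, z as a fraction of full scale, then the turn, a rotation vector about the world's x, y, z as a fraction of full scale, then the opening, from -1 (shut) to 1 (fully open). In form: [tx, ty, tz, wx, wy, wz, grip, tx, ty, tz, wx, wy, wz, grip, ...]. A call has 1 to 12 rows; each row shifts and turns the commanded pose from where the row before left it; what a row does not reach is not made up. Full scale, the value 1, is 80 mm for a shift and pi rad for a turn. A row lasts 1/10 s, in which the tool goes at most 50 mm and 8.59 degrees, less where a joint would pass 70% of its speed; a pose out of reach is approached as far as the arm can. A call with a number of a shift or a turn outside -1 to 1 is refused whole. A call with a gripper value outside its range is refused whole. The fingers move at their own pace and stop on an object; "newtons" is the grip in N (left out, the last holds). Time passes only in rows, so rows that do not move let the fingers close. It gives the time, the measured TCP pose, the force, the opening and the grip force at its end, in the units of the state.
- arm.sense(): the state, without advancing time (a new reading comes with each control period).
- cams.camera(name): name is "scene" or "top"; returns a dict with "img" (420x560x3 uint8, red, green, blue), "K" (3x3 intrinsics, pixels), "k1" (the pictures are not rectified: a ray, as slopes to the right and down, at radius r is drawn at 1 + k1 r^2 times it, then the intrinsics apply), "rvec" (rotation vector, rad) and "tvec" (3), from world to camera coordinates, as OpenCV has them. Camera axes: x right, y down, z forward; pixel columns grow to the right and rows downward; lengths in m; the calibration is good to about 2 mm. A picture is of the moment at which its call begins. There is no depth.
- arm.hand_in(): hands the job in; it is judged then, once.
The state is a dict: "time": time; "joint_pos": joint angles; "joint_vel": joint speeds; "joint_efforts": joint torques, N m; "tcp_pos": TCP position; "tcp_rot": TCP orientation; "wrist_force": force on the tool from outside, world axes, zero at the start; "moment": the same for the moment, N m; "gripper_width": finger opening in m; "grip_force": force on a finger pad.
Only numpy, scipy, OpenCV 4.12 (cv2) and the standard library are available. Lean on these libraries where they do the work, as an engineer would, in place of code of your own. Each camera call takes 0.05 s, during which the arm holds its last target. There are 200 camera calls.

## Task

Lift the flat hinged cover of the filter holder right over and lower it gently onto its stop. Then turn the knurled collar until its hidden keyways drop over the pins, push it down fully home against its spring, and finish while still holding it pushed home with the gripper. Leave the filter, the sample bottle and the syringe round the holder where they are.

Things in the scene. Friction and masses are not known exactly. Their poses are not given: they have to be found in the camera images.
- holder: Aluminium filter holder fixed to the bench, bed plate 130 x 215 x 12 mm. Origin on the bench top under the collar's axis; z up, y to the cover's hinge (left, up to 17 degrees askew), x away from the robot. Hinge posts (z to 90 mm) at y +85, x +-45 mm; behind them stop arms to y +160, z 118 mm; rest posts (z to 78 mm) at y -66, x +-45 mm.
- seat (a point): Centre of the holder's round steel seat, on the collar's axis, 20 mm above the bench: the collar's underside lies here when fully home. Round the hidden post above it four pins, 90 degrees apart, carry the collar at first, 12 mm above the seat. Axes as the holder's.
- collar: Loose round steel collar, closed on top, 52 mm diameter (53 over the knurling), 38 mm high; upper 20 mm solid knurled grip, lower 18 mm skirt. Origin at the centre of its underside, z up; 0.16 to 0.25 kg. Four hidden keyways in the skirt, 90 degrees apart, lie at first 20 degrees or more off the pins, which way is unknown; some turn of up to 70 degrees, either way, brings them over.
- collar_grip (a point): Centre of the collar's knurled grip, 28 mm above its underside. The keyways have about 8 degrees of play each way on the pins; once over them the loose collar sinks 6 mm by its own weight onto the spring ring, and no longer turns freely. There is no locking twist.
- spring_ring (a joint): Hidden spring ring under the collar, m pressed: 0 = up, its top 6 mm above the seat; 0.006 = collar fully home. It pushes up with 4 N, rising to 8 N at home (the collar's weight helps by about 2 N), and lifts the collar again when let go.
- cover (a joint): Hinge of the flat grey cover, rad: 0 = closed (level above the collar), 2.53 = lying back on the stop, 145 degrees open. Cover 0.12 kg, 110 mm wide along the hinge, edge 158 mm from the hinge, 4 mm thick with lips on two sides 7 mm deeper; past upright it falls freely to the side it leans to.
- cover_hinge (a point): Middle of the cover's hinge line, 82 mm above the bench; the line runs along the holder's x. The cover opens upward over the holder's +y.
- cover_grip (a point): Middle of the round bar of the cover's bow handle: 10 mm thick, 84 mm long parallel to the hinge line, 200 mm from it in the plane of the cover, with a gap of 37 mm between bar and cover edge. Closed it is 82 mm above the bench, on the side away from the hinge. Moves with the cover.
- filter_0: Bystander: white disc-shaped inline filter, 48 mm wide, 46 mm high, standing on the far side of the holder. Origin at the centre of its underside.
- sample_3: Bystander: small white sample bottle with a red cap, 36 mm diameter, 70 mm high, on the far side of the holder. Origin at the centre of its underside.
- syringe: Bystander: white syringe lying on the bench right of the holder, 32 x 165 x 32 mm, along y at its own yaw 0. Origin under its middle.

How it is judged:
On the way, in this order (a step that is already met when the one before it is completed fails the run):
1. the cover lies still on its stop (value of joint cover above 2.43 rad and velocity of joint cover between -0.1 and 0.1 rad/s), for 0.3 s.
2. the collar has dropped over the pins (z of collar in the frame of seat below 0.0085 m and horizontal distance between collar and seat below 0.003 m and angle between collar's own z axis and vertical below 0.1 rad), for 0.2 s.
At the end, for the whole second after the job is handed in: Cover open on its stop (over 2.43 rad); collar held home by the fingers (over 2 N): underside within 2 mm of the seat, 3 mm of the axis, upright within 0.08 rad, at rest (under 0.01 m/s); filter, bottle and syringe within 30 mm of where they stood (z of collar in the frame of seat below 0.002 m and horizontal distance between collar and seat below 0.003 m and angle between collar's own z axis and vertical below 0.08 rad and linear speed of collar below 0.01 m/s and contact force between the fingers and collar above 2 N and value of joint cover above 2.43 rad and not (distance of filter_0 from where it was at the start of the episode above 0.03 m) and not (distance of sample_3 from where it was at the start of the episode above 0.03 m) and not (distance of syringe from where it was at the start of the episode above 0.03 m)); the arm keeps its last pose, push and grip.
It fails at once if the cover is dropped or slammed onto its stop (faster than 3 rad/s near it) (value of joint cover above 2.3 rad and velocity of joint cover above 3 rad/s).
It fails at once if the filter is pushed more than 30 mm away (distance of filter_0 from where it was at the start of the episode above 0.03 m).
It fails at once if the sample bottle is pushed more than 30 mm away (distance of sample_3 from where it was at the start of the episode above 0.03 m).
It fails at once if the syringe is pushed more than 30 mm away (distance of syringe from where it was at the start of the episode above 0.03 m).
It also fails if it takes over 72 s, if anything falls off the work surface, if the arm or the gripper's body presses on something with over 40 N, if the wrist force passes 120 N, or if a joint passes its speed limit or range.

## Working session

There is one attempt and no reset: what is moved stays moved. The work goes in short steps, Python scripts to look and compute and a tool call to move; the robot and the scene stay as the last step left them, time stands still between calls to the robot, and variables do not carry over. Pictures are saved under pics/ and viewed, at most 10 in all, crops included, and the job is handed in when it is done.

Besides the shell and the picture viewer there is one more tool, called by a JSON object that holds its "method" and its "body", one argument or row to a line. drive_tool: Moves the arm, as the interface text tells. Shift numbers are shares of 80 mm and turn numbers shares of pi rad, none past 1 either way. Its arguments: {"type":"object","properties":{"plan":{"type":"array"},"newtons":{"type":"number"}},"required":["plan"]}

```bash
mkdir -p pics; cat > h.py <<'E'
import numpy as np,cv2
from cell import arm,cams
def snap(n,f):
    c=cams.camera(n); cv2.imwrite('pics/'+f,c['img'][:,:,::-1]); np.savez('pics/'+f+'.npz',**{k:c[k] for k in('K','k1','rvec','tvec')}); return c
def ld(f): return np.load('pics/'+f+'.npz')
def ray(c,u,v):
    D=np.array([float(c['k1']),0,0,0])
    p=cv2.undistortPoints(np.array([[[u,v]]],float),c['K'],D)[0,0]
    R=cv2.Rodrigues(c['rvec'])[0]; return -R.T@np.ravel(c['tvec']),R.T@np.array([p[0],p[1],1])
def atz(c,u,v,z):
    o,d=ray(c,u,v); return o+d*(z-o[2])/d[2]
def proj(c,P):
    return cv2.projectPoints(np.atleast_2d(np.array(P,float)),c['rvec'],c['tvec'],c['K'],np.array([float(c['k1']),0,0,0]))[0][:,0]
E
python3 -c "
from h import *
snap('scene','s0.png');snap('top','t0.png')
for n in('s0.png','t0.png'):print(n,ray(ld(n),280,210))
print(arm.sense())"
```

```text
s0.png (array([0.12476978, 0.51279163, 0.53150012]), array([ 0.49488905, -0.69508281, -0.52156206]))
t0.png (array([ 0.37394836, -0.06176937,  0.97779154]), array([ 0.22501923,  0.01231444, -0.97440508]))
{'time': 0.1, 'joint_pos': array([-1.23801376e+00,  5.33325280e-02,  1.61417410e+00,  1.75190020e-05,
        1.47598475e+00, -1.19013928e-01]), 'joint_vel': array([-5.97319754e-04, -2.82516664e-03, -2.21315433e-03, -4.47323409e-04,
       -7.04807261e-05,  7.46671091e-04]), 'joint_efforts': array([ 7.19594791e-04, -3.94909930e+01, -3.71361959e+01, -8.99270435e-05,
        3.95462950e-03,  4.00642335e-06]), 'tcp_pos': array([ 0.27267466, -0.56175247,  0.23014971]), 'tcp_rot': array([-9.44876275e-04,  9.74593058e-01,  2.23980959e-01, -9.26093963e-05]), 'wrist_force': array([-0.09255566,  0.15396977,  0.30588169]), 'moment': array([ 0.01009322, -0.01368295, -0.04420656]), 'grip_force': 0.0, 'gripper_width': 0.08523716343171378}
```

View pics/s0.png

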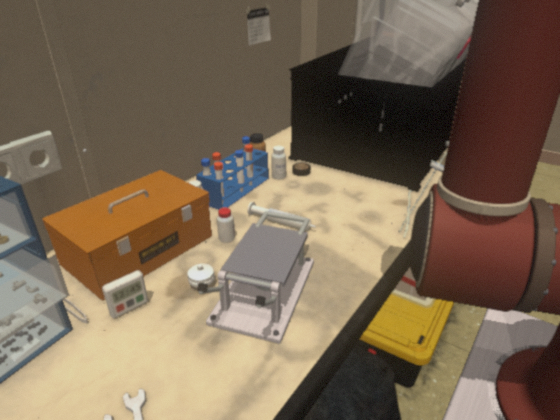

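View pics/t0.png

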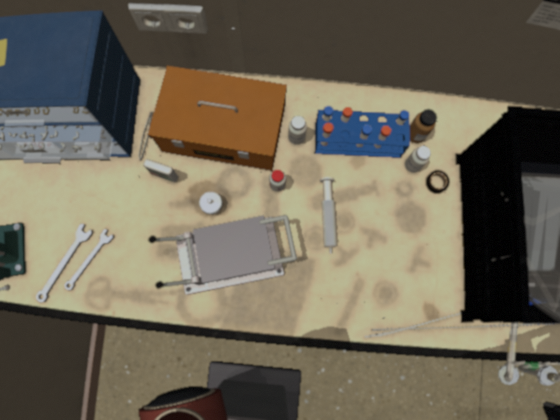

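The scene picture shows the closed grey cover at about (265,260). In the top picture the cover is at (235,250), the bow handle is at (293,240), and the hinge is on the left at about x=190. The filter is at (210,203), the bottle at (278,179) and the syringe at (329,212). I'll enlarge the top picture.

```bash
python3 -c "
from h import *
i=cv2.imread('pics/t0.png')[170:310,140:350];cv2.imwrite('pics/c0.png',cv2.resize(i,(798,532),interpolation=cv2.INTER_CUBIC))"
```

```text
(no output)
```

View pics/c0.png

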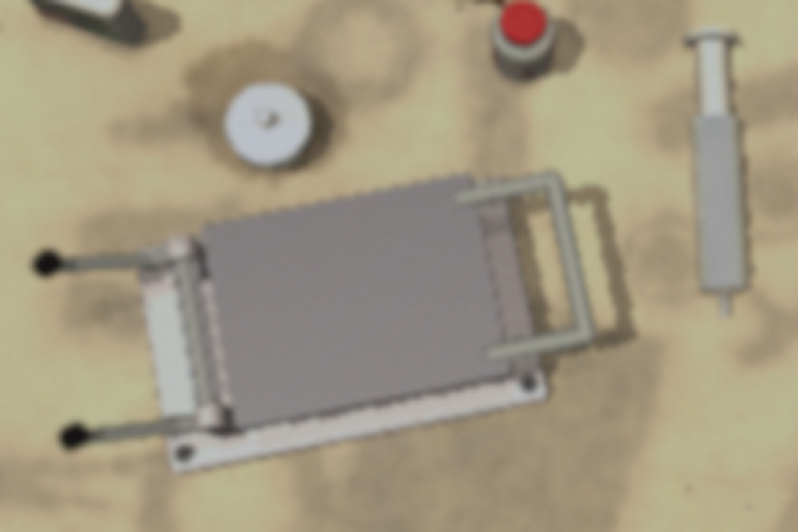

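The crop (3.8x, origin 140,170) shows the bar from (556,178) to (587,338), the hinge rod from (182,250) to (210,412), the bed plate corners at (140,270), (178,470) and (547,395), and the stop arm ends at (47,263) and (75,436).

```bash
python3 -c "
from h import *
np.set_printoptions(precision=4,suppress=True)
c=ld('t0.png');Z=lambda u,v,z:atz(c,140+(u+.5)/3.8-.5,170+(v+.5)/3.8-.5,z)
b=[Z(556,178,.082),Z(587,338,.082)];h=[Z(182,250,.086),Z(210,412,.086)]
s=[Z(47,263,.118),Z(75,436,.118)];pl=[Z(178,470,.012),Z(547,395,.012)]
cv=[Z(*p,.084) for p in((203,225),(472,177),(512,375),(222,430))]
bm=sum(b)/2;hm=sum(h)/2
for n,v in dict(b=b,h=h,s=s,pl=pl,cv=cv,bm=bm,hm=hm).items():print(n,np.array(v))
for a,q in((bm,hm),(b[1],b[0]),(h[1],h[0]),(s[1],s[0]),(pl[1],pl[0]),(cv[2],cv[3]),(cv[1],cv[0])):
  d=q-a;print(np.linalg.norm(d[:2]),np.degrees(np.arctan2(d[1],d[0])))
print('filter',Z(268,124,.046),'bottle',Z(522,22,.07))
"
```

```text
b [[ 0.5686 -0.0636  0.082 ]
 [ 0.4852 -0.0874  0.082 ]]
h [[0.5106 0.1287 0.086 ]
 [0.4278 0.1031 0.086 ]]
s [[0.4923 0.1902 0.118 ]
 [0.407  0.1634 0.118 ]]
pl [[ 0.3984  0.1306  0.012 ]
 [ 0.46   -0.0699  0.012 ]]
cv [[ 0.5253  0.1197  0.084 ]
 [ 0.5645 -0.0193  0.084 ]
 [ 0.4622 -0.0503  0.084 ]
 [ 0.4193  0.0961  0.084 ]]
bm [ 0.5269 -0.0755  0.082 ]
hm [0.4692 0.1159 0.086 ]
0.19987797021992784 106.78606788897342
0.08670500713318936 15.895440930853473
0.08669777432867302 17.16533578590239
0.08942344734346366 17.426743723927938
0.20981163502382674 107.07011834082273
0.1525466739184223 106.31686176238344
0.14445184627566598 105.75994115311173
filter [0.592  0.0987 0.046 ] bottle [ 0.6567 -0.0372  0.07  ]
```

{"method": "drive_tool", "body": {
  "plan": [0, 0.5, 0, 0, 0, 0, -0.3, 0, 0.5, 0, 0, 0, 0, -0.3, 0, 0.5, 0, 0, 0, 0, -0.3, 0, 0.5, 0, 0, 0, 0, -0.3, 0, 0.5, 0, 0, 0, 0, -0.3, 0, 0.5, 0, 0, 0, 0, -0.3, 0, 0.5, 0, 0, 0, 0, -0.3, 0.4, 0.3, 0, 0, 0, -0.017, -0.3, 0.4, 0.3, 0, 0, 0, -0.017, -0.3, 0.4, 0.3, 0, 0, 0, -0.017, -0.3, 0.4, 0.3, 0, 0, 0, 0, -0.3, 0, 0, 0, 0, 0, 0, -0.3],
  "newtons": 30
}}

```text
time: 1.3
tcp_pos: [0.4029, -0.1834, 0.2308]
tcp_rot: [-0.001, 0.989, 0.148, 0.0]
wrist_force: [-1.2, -0.4, 0.0]
gripper_width: 0.03
grip_force: 0.0
```

{"method": "drive_tool", "body": {
  "plan": [0.39, 0.34, 0, 0, 0, 0, -0.3, 0.39, 0.34, 0, 0, 0, 0, -0.3, 0.39, 0.34, -0.2, 0, 0, 0, -0.3, 0.38, 0.33, -0.3, 0, 0, 0, -0.3, 0, 0, -0.4, 0, 0, 0, -0.3, 0, 0, -0.4, 0, 0, 0, -0.3, 0, 0, 0, 0, 0, 0, -0.3]
}}

```text
time: 2.0
tcp_pos: [0.5207, -0.0774, 0.1214]
tcp_rot: [-0.002, 0.989, 0.145, -0.005]
wrist_force: [-0.1, -0.4, -0.3]
gripper_width: 0.0299
grip_force: 0.0
```

```bash
python3 -c "
from h import *
c=snap('scene','s1.png');d=snap('top','t1.png')
a=cv2.resize(c['img'][180:340,190:330],(400,457),interpolation=2);b=cv2.resize(d['img'][170:310,230:353],(400,457),interpolation=2)
cv2.imwrite('pics/c1.png',np.hstack([a,b])[:,:,::-1]);print(arm.sense()['tcp_pos'])"
```

```text
[ 0.5242132  -0.07864579  0.12704808]
```

View pics/c1.png

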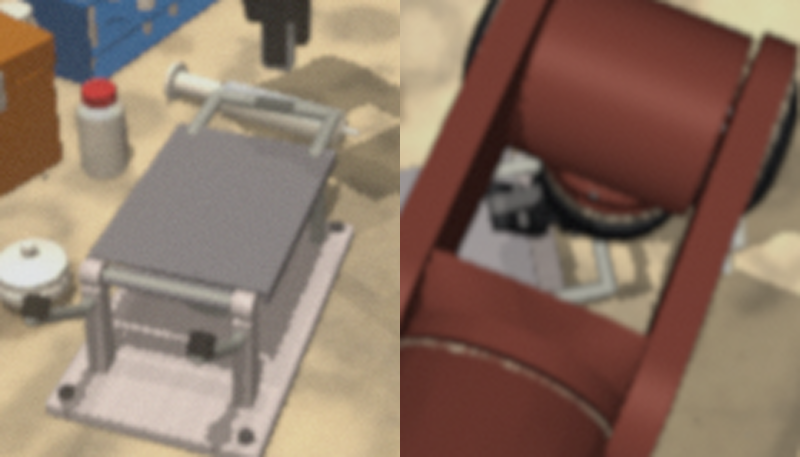

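Left half: the fingertips at (278,65) are just above the bar's middle at (265,100). The right half is covered by the arm. The alignment agrees, so I'll descend and grip.

{"method": "drive_tool", "body": {
  "plan": [0.03, 0.03, -0.2, 0, 0, 0, -0.3, 0, 0, -0.2, 0, 0, 0, -0.3, 0, 0, -0.2, 0, 0, 0, -0.3, 0, 0, -0.19, 0, 0, 0, -0.3, 0, 0, 0, 0, 0, 0, -0.3, 0, 0, 0, 0, 0, 0, -1, 0, 0, 0, 0, 0, 0, -1, 0, 0, 0, 0, 0, 0, -1, 0, 0, 0, 0, 0, 0, -1]
}}

```text
time: 3.0
tcp_pos: [0.5265, -0.0735, 0.0644]
tcp_rot: [-0.003, 0.989, 0.145, -0.001]
wrist_force: [-2.6, 8.2, 1.6]
gripper_width: 0.0086
grip_force: 29.2
```

```bash
python3 -c "
import numpy as np
t=np.radians(np.arange(0,146,5));s=-.2*np.cos(t);z=.2*np.sin(t)
P=np.c_[s*-.289,s*.957,z]/.08
Q=np.round(P,2)
for r in np.round(np.diff(Q,axis=0),2):print(*r,end=' | ')"
```

```text
0.0 0.01 0.22 | -0.01 0.02 0.21 | -0.01 0.05 0.22 | -0.02 0.06 0.21 | -0.03 0.08 0.2 | -0.02 0.1 0.19 | -0.04 0.11 0.18 | -0.04 0.13 0.18 | -0.04 0.14 0.16 | -0.05 0.15 0.15 | -0.05 0.17 0.13 | -0.05 0.17 0.12 | -0.05 0.19 0.1 | -0.06 0.19 0.08 | -0.06 0.2 0.06 | -0.06 0.2 0.05 | -0.07 0.21 0.03 | -0.06 0.21 0.01 | -0.06 0.21 -0.01 | -0.07 0.21 -0.03 | -0.06 0.2 -0.05 | -0.06 0.2 -0.06 | -0.06 0.19 -0.08 | -0.05 0.19 -0.1 | -0.05 0.17 -0.12 | -0.05 0.17 -0.13 | -0.05 0.15 -0.15 | -0.04 0.14 -0.16 | -0.04 0.13 -0.18 |
```

{"method": "drive_tool", "body": {
  "plan": [0, 0.03, 0.22, 0, 0, 0, -1, -0.01, 0.03, 0.21, 0, 0, 0, -1, -0.01, 0.05, 0.22, 0, 0, 0, -1, -0.02, 0.06, 0.21, 0, 0, 0, -1, -0.03, 0.08, 0.2, 0, 0, 0, -1, -0.02, 0.1, 0.19, 0, 0, 0, -1, 0, 0, 0, 0, 0, 0, -1]
}}

```text
time: 3.7
tcp_pos: [0.519, -0.0478, 0.1664]
tcp_rot: [0.001, 0.989, 0.146, -0.001]
wrist_force: [-5.6, -3.8, 0.2]
gripper_width: 0.0089
grip_force: 29.9
```

{"method": "drive_tool", "body": {
  "plan": [-0.04, 0.11, 0.18, 0, 0, 0, -1, -0.04, 0.13, 0.18, 0, 0, 0, -1, -0.04, 0.14, 0.16, 0, 0, 0, -1, -0.05, 0.15, 0.15, 0, 0, 0, -1, -0.05, 0.17, 0.13, 0, 0, 0, -1, -0.05, 0.17, 0.12, 0, 0, 0, -1, -0.05, 0.19, 0.1, 0, 0, 0, -1, -0.06, 0.19, 0.08, 0, 0, 0, -1, -0.06, 0.2, 0.06, 0, 0, 0, -1, -0.06, 0.2, 0.05, 0, 0, 0, -1, 0, 0, 0, 0, 0, 0, -1]
}}

```text
time: 4.8
tcp_pos: [0.4793, 0.0854, 0.2641]
tcp_rot: [0.001, 0.989, 0.146, 0.001]
wrist_force: [-5.8, -3.3, 5.5]
gripper_width: 0.0087
grip_force: 30.5
```

{"method": "drive_tool", "body": {
  "plan": [-0.07, 0.21, 0.03, 0, 0, 0, -1, -0.06, 0.21, 0.01, 0, 0, 0, -1, -0.06, 0.21, -0.01, 0, 0, 0, -1, -0.07, 0.21, -0.03, 0, 0, 0, -1, -0.06, 0.2, -0.05, 0, 0, 0, -1, -0.06, 0.2, -0.06, 0, 0, 0, -1, -0.06, 0.19, -0.08, 0, 0, 0, -1, -0.05, 0.19, -0.1, 0, 0, 0, -1, -0.05, 0.17, -0.12, 0, 0, 0, -1, 0, 0, 0, 0, 0, 0, -1]
}}

```text
time: 5.8
tcp_pos: [0.4354, 0.2299, 0.2284]
tcp_rot: [-0.002, 0.989, 0.147, -0.001]
wrist_force: [-5.0, 0.7, 2.6]
gripper_width: 0.0087
grip_force: 30.9
```

{"method": "drive_tool", "body": {
  "plan": [-0.05, 0.17, -0.13, 0, 0, 0, -1, -0.05, 0.15, -0.15, 0, 0, 0, -1, -0.04, 0.14, -0.16, 0, 0, 0, -1, -0.03, 0.1, -0.14, 0, 0, 0, -1, 0, 0, 0, 0, 0, 0, -1, 0, 0, 0, 0, 0, 0, -1]
}}

```text
time: 6.4
tcp_pos: [0.4222, 0.2734, 0.1818]
tcp_rot: [-0.001, 0.989, 0.146, -0.001]
wrist_force: [-6.0, 2.4, 2.4]
gripper_width: 0.0087
grip_force: 31.7
```

{"method": "drive_tool", "body": {
  "plan": [-0.01, 0.02, -0.03, 0, 0, 0, -1, -0.01, 0.02, -0.03, 0, 0, 0, -1, 0, 0, 0, 0, 0, 0, -1, 0, 0, 0, 0, 0, 0, -1]
}}

```text
time: 6.8
tcp_pos: [0.4218, 0.275, 0.1794]
tcp_rot: [0.001, 0.989, 0.145, 0.0]
wrist_force: [-7.4, -4.4, 10.0]
gripper_width: 0.0088
grip_force: 32.4
```

{"method": "drive_tool", "body": {
  "plan": [0, 0, 0, 0, 0, 0, -0.3, 0, 0, 0, 0, 0, 0, -0.3, 0, 0, 0.2, 0, 0, 0, -0.3, 0, 0, 0.4, 0, 0, 0, -0.3, 0, 0, 0.5, 0, 0, 0, -0.3, 0, 0, 0.4, 0, 0, 0, -0.3, 0, -0.5, 0, 0, 0, 0, 0, 0, -0.5, 0, 0, 0, 0, 1, 0, -0.5, 0, 0, 0, 0, 1, 0, -0.5, 0, 0, 0, 0, 1, 0, -0.5, 0, 0, 0, 0, 1, 0, -0.5, 0, 0, 0, 0, 1]
}}

```text
time: 8.0
tcp_pos: [0.4217, 0.0338, 0.2984]
tcp_rot: [0.0, 0.989, 0.145, 0.001]
wrist_force: [0.0, -0.0, -0.5]
gripper_width: 0.0855
grip_force: 0.0
```

{"method": "drive_tool", "body": {
  "plan": [0, -0.5, 0, 0, 0, 0, 1, 0, -0.5, 0, 0, 0, 0, 1, 0, -0.5, 0, 0, 0, 0, 1, 0, -0.5, 0, 0, 0, 0, 1, 0, 0, 0, 0, 0, 0, 1]
}}

```text
time: 8.5
tcp_pos: [0.4215, -0.1284, 0.2979]
tcp_rot: [0.001, 0.99, 0.142, 0.0]
wrist_force: [-0.6, 0.4, -0.5]
gripper_width: 0.0856
grip_force: 0.0
```

```bash
python3 -c "
from h import *
c=snap('scene','s2.png');d=snap('top','t2.png')
a=cv2.resize(c['img'][170:330,200:340],(400,457),interpolation=2);b=cv2.resize(d['img'][190:304,170:270],(400,457),interpolation=2)
cv2.imwrite('pics/c2.png',np.hstack([a,b])[:,:,::-1]);print(arm.sense()['tcp_pos'])"
```

```text
[ 0.4217344  -0.12527623  0.29776884]
```

View pics/c2.png

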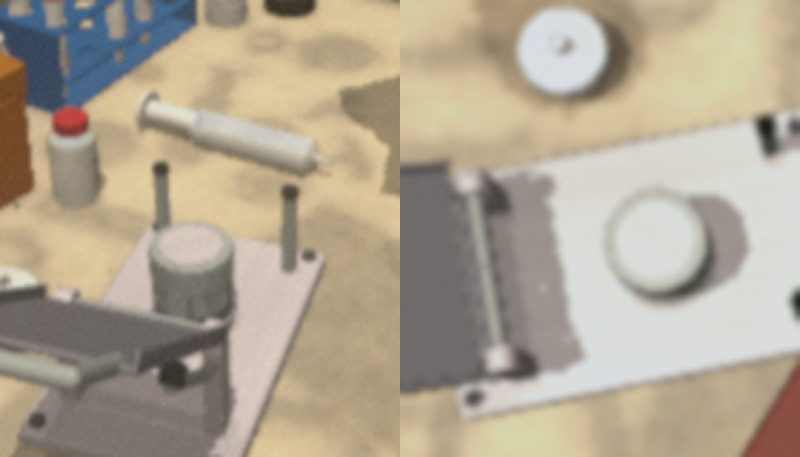

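The cover lies back on its stop, and the rest of the scene is undisturbed. The collar top is centred at about (257,242) in the right half and (193,247) in the left half.

```bash
python3 -c "
from h import *
print(atz(ld('t2.png'),233.9,249.9,.07),atz(ld('s2.png'),267.2,256.1,.07))
c=ld('t2.png');print(proj(c,[[.494,.036,.07]]))"
```

```text
[0.49273779 0.03450275 0.07      ] [0.49154866 0.03775985 0.07      ]
[[233.23282693 249.2109738 ]]
```

{"method": "drive_tool", "body": {
  "plan": [0.22, 0.5, 0, 0, 0, 0, 1, 0.22, 0.5, 0, 0, 0, 0, 1, 0.22, 0.5, 0, 0, 0, 0, 1, 0.23, 0.52, 0, 0, 0, 0, 1, 0, 0, -0.5, 0, 0, 0, 1, 0, 0, -0.5, 0, 0, 0, 1, 0, 0, -0.5, 0, 0, 0, 1, 0, 0, -0.5, 0, 0, 0, 1, 0, 0, -0.3, 0, 0, 0, 1, 0, 0, -0.2, 0, 0, 0, 1, 0, 0, 0, 0, 0, 0, 1, 0, 0, 0, 0, 0, 0, 1]
}}

```text
time: 9.8
tcp_pos: [0.4931, 0.038, 0.0977]
tcp_rot: [-0.0, 0.989, 0.146, 0.0]
wrist_force: [0.6, 0.8, 0.1]
gripper_width: 0.0854
grip_force: 0.0
```

{"method": "drive_tool", "body": {
  "plan": [0, -0.02, -0.2, 0, 0, 0, 1, 0, 0, -0.2, 0, 0, 0, 1, 0, 0, -0.2, 0, 0, 0, 1, 0, 0, -0.1, 0, 0, 0, 1, 0, 0, 0, 0, 0, 0, 1, 0, 0, 0, 0, 0, 0, -1, 0, 0, 0, 0, 0, 0, -1, 0, 0, 0, 0, 0, 0, -1, 0, 0, 0, 0, 0, 0, -1, 0, 0, 0, 0, 0, 0, -1],
  "newtons": 40
}}

```text
time: 10.8
tcp_pos: [0.494, 0.0352, 0.0424]
tcp_rot: [0.0, 0.989, 0.145, 0.001]
wrist_force: [-1.3, -0.4, 6.3]
gripper_width: 0.0507
grip_force: 41.2
```

{"method": "drive_tool", "body": {
  "plan": [0, 0, -0.015, 0, 0, 0.02, -1, 0, 0, 0, 0, 0, 0.02, -1, 0, 0, 0, 0, 0, 0.02, -1, 0, 0, 0, 0, 0, 0.02, -1, 0, 0, 0, 0, 0, 0, -1]
}}

```text
time: 11.3
tcp_pos: [0.4945, 0.0358, 0.0416]
tcp_rot: [-0.0, 0.963, 0.269, 0.002]
wrist_force: [-2.0, 2.6, 8.6]
gripper_width: 0.0508
grip_force: 41.4
```

{"method": "drive_tool", "body": {
  "plan": [0, 0, 0, 0, 0, 0.02, -1, 0, 0, 0, 0, 0, 0.02, -1, 0, 0, 0, 0, 0, 0.02, -1, 0, 0, 0, 0, 0, 0, -1]
}}

```text
time: 11.7
tcp_pos: [0.4925, 0.0354, 0.0392]
tcp_rot: [-0.0, 0.934, 0.358, -0.0]
wrist_force: [-0.0, 0.7, -2.1]
gripper_width: 0.0508
grip_force: 41.8
```

```bash
python3 -c "
from h import *
s=arm.sense();print(s['tcp_pos'],s['moment'],s['wrist_force'],s['joint_pos'])"
```

```text
[0.49246245 0.03542822 0.03922057] [ 0.07434087 -0.10442955  0.01464838] [-0.0410034   0.73725945 -2.05082337] [-7.91586530e-02 -5.55077851e-02  2.06367958e+00  2.33940649e-04
  1.13405675e+00  7.60311091e-01]
```

{"method": "drive_tool", "body": {
  "plan": [0, 0, -0.02, 0, 0, 0.01, -1, 0, 0, -0.03, 0, 0, 0.01, -1, 0, 0, 0, 0, 0, 0, -1, 0, 0, 0, 0, 0, 0, -1]
}}

```text
time: 12.1
tcp_pos: [0.4928, 0.0353, 0.0359]
tcp_rot: [-0.0, 0.922, 0.386, -0.0]
wrist_force: [-0.8, 0.2, 2.5]
gripper_width: 0.0512
grip_force: 42.0
```

```bash
python3 -c "
from h import *
s=arm.sense();print(s['tcp_pos'],s['moment'],s['wrist_force'])"
```

```text
[0.49278972 0.03534992 0.03593725] [0.01847624 0.15510867 0.03084493] [-0.76295314  0.24802324  2.45669952]
```

{"method": "drive_tool", "body": {
  "plan": [0, 0, -0.02, 0, 0, 0, -1, 0, 0, -0.02, 0, 0, 0, -1, 0, 0, -0.02, 0, 0, 0, -1, 0, 0, -0.02, 0, 0, 0, -1, 0, 0, 0, 0, 0, 0, -1, 0, 0, 0, 0, 0, 0, -1],
  "newtons": 60
}}

```text
time: 12.7
tcp_pos: [0.493, 0.0353, 0.0308]
tcp_rot: [-0.0, 0.922, 0.387, -0.001]
wrist_force: [-7.0, 0.9, 14.4]
gripper_width: 0.0504
grip_force: 65.2
```

{"method": "drive_tool", "body": {
  "plan": [0, 0, -0.015, 0, 0, 0, -1, 0, 0, -0.01, 0, 0, 0, -1, 0, 0, 0, 0, 0, 0, -1, 0, 0, 0, 0, 0, 0, -1, 0, 0, 0, 0, 0, 0, -1]
}}

```text
time: 13.2
tcp_pos: [0.4931, 0.0353, 0.0307]
tcp_rot: [-0.0, 0.922, 0.387, -0.001]
wrist_force: [-14.8, 0.2, 27.9]
gripper_width: 0.05
grip_force: 66.7
```

```bash
python3 -c "
from h import *
s=arm.sense();print(s['tcp_pos'],s['moment'],s['wrist_force'])
c=snap('scene','s3.png');b=snap('top','t3.png')
a=cv2.resize(c['img'][170:330,200:340],(400,457),interpolation=2);b=cv2.resize(b['img'][160:320,150:290],(400,457),interpolation=2)
cv2.imwrite('pics/c3.png',np.hstack([a,b])[:,:,::-1])"
```

```text
[0.49305576 0.03532988 0.03072073] [ 0.04666026  2.34175089 -0.0603885 ] [-14.81073846   0.17393631  27.93672025]
```

View pics/c3.png

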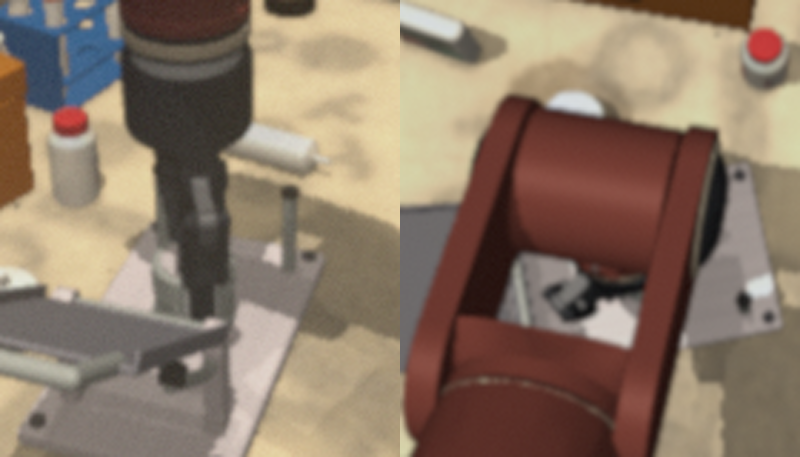

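The collar is hard home: the tool has come down 11.7 of the 12 mm, and the force rises with no further travel. The cover is still open and the bystanders haven't moved. I'll ease the push slightly and hand in.

{"method": "drive_tool", "body": {
  "plan": [0, 0, 0.01, 0, 0, 0, -1, 0, 0, 0, 0, 0, 0, -1, 0, 0, 0, 0, 0, 0, -1, 0, 0, 0, 0, 0, 0, -1]
}}

```text
time: 13.7
tcp_pos: [0.4932, 0.0353, 0.0307]
tcp_rot: [-0.0, 0.922, 0.387, -0.001]
wrist_force: [-12.6, 0.8, 20.8]
gripper_width: 0.0499
grip_force: 65.5
```

```bash
python3 -c "
from h import *
s=arm.sense();print(s['tcp_pos'],s['wrist_force'],s['grip_force'])
if s['wrist_force'][2]>12 and s['tcp_pos'][2]<.0315: print(arm.hand_in())"
```

```text
[0.49319407 0.03533519 0.03072947] [-12.63939736   0.7672807   20.84380011] 65.49368619918823
the job is handed in; nothing more can be done
None
```

Job handed in at about 14 s: the cover lies open on its stop, and the gripper is holding the collar pushed home (about 21 N upward reaction at the wrist). The bottle and syringe looked unmoved in the last pictures, and the filter, mostly hidden behind the arm, was never approached. The hand-in call gave no verdict.

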